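Load a cassette into the leaning slot of a plate reader

TASK

Take the grey cover plate off the pins of the white reader and lay it flat on the worktop, grip side up. Then take the blue cassette out of the white rack, slide it, white-banded end outermost, into the leaning slot that the cover hid, and press it home until its stiff connector has gone all the way down. Leave the yellow cassette in the rack and do not disturb the beaker, the tub and the timer.

Things in the scene. Friction and masses are not known exactly. Their poses are not given: they have to be found in the camera images.
- reader: White and grey bench reader, fixed to the worktop, base 170 (x) x 156 (y) x 12 mm. Origin: centre of the base's underside; z up; -x is its front, roughly towards the robot. On it stands the slot block (see slot). The worktop to its right, in front of the balance, about 0.42 m ahead of the robot and 0.25 m to its right, is always clear: room to lay the cover down.
- slot: White block of the reader, leaning: its frame is the reader's turned -30 degrees about the reader's y, at (-30, 0, 124) mm there. Origin: centre of the slot mouth, in the block's flat upper face (56 x 140 mm). z: out of the slot along its axis, square to the face (up and to the front); y: slot's width; x: across its gap. Slot 12 mm (x) by 93 mm (y), with a 4 mm 45-degree lead-in at the mouth.
- slot_pin (a point): Foot of one of the two steel pins on the slot block's face, at y = +58 mm in the slot's frame, x = 0; the other is at y = -58 mm. Pins 8 mm thick, 14 mm tall along the slot's z. They hold the cover and stay clear of the cassette's ends by 9 mm.
- slot_home (a point): Point on the slot's axis 92 mm below the mouth, where the cassette's lower edge is when fully home (hard stop). A brass connector carriage first stops the cassette 80 to 83 mm below the mouth; it then slides on 9 to 12 mm under a firm push (about 6 N of friction, no spring, stays where it is left).
- cover: Loose grey cover plate, 56 (x) x 140 (y) x 6 mm, about 0.12 kg, lying over the slot mouth with two 11 mm holes over the pins, play about 1.5 mm. Origin: centre of its underside; z: out of its upper face, at the start along the slot's z. In its middle stands an orange grip rib, 12 mm thick (x), 60 mm long (y), its top 32 mm above the origin.
- cassette: Loose blue flat cassette, 10 mm thick (x), 90 mm wide (y), 100 mm tall (z), about 0.15 kg. Origin: centre of its lower edge; z: towards the other edge, the one with a white band on both faces. Both faces are alike. It starts standing upright in one of the two slots of the white rack. When fully home in the reader its banded edge stands 8 mm out of the slot mouth, less than a grip's depth.
- cassette_top (a point): Middle of the cassette's banded upper edge, 100 mm from its origin along its z.
- spare_cassette: Yellow cassette of the same shape and size, standing in the rack's other slot. Leave it.
- rack: Fixed white rack, 130 (x) x 110 (y) x 44 mm. Origin: centre of its underside. Two upright slots at x = -35 and +35 mm, 14.4 mm wide (x), 96 mm long (y), floor 10 mm above the worktop, walls up to 44 mm; the cassettes stand 66 mm out of it.
- beaker_100: Small empty glass beaker, 59 x 64 x 72 mm, behind the reader. Origin: centre of its underside.
- tub: White screw-top tub with a green lid, 60 mm wide, 52 mm tall. Origin: centre of its underside.
- timer: Flat pale timer, 62 x 68 x 20 mm. Origin: centre of its underside.

How it is judged (in metres and radians):
On the way, in this order (a step that is already met when the one before it is completed fails the run):
1. the cover lies flat on the worktop, grip up, clear of the reader's mouth (angle between cover's own z axis and vertical below 0.1 rad and height (world z) of cover below 0.006 m and contact force between cover and the fingers below 0.1 N), for 0.2 s.
2. the cassette stands more than 50 mm deep in the slot (z of cassette in the frame of slot below -0.05 m and horizontal distance between cassette and slot below 0.06 m and angle between the z axis of cassette and the z axis of slot, either way round below 0.1 rad), for 0.1 s.
At the end, for the whole second after the job is handed in: The blue cassette sits in the slot, banded edge outermost, within 2.5 mm of fully home (its edge less than 10.5 mm out of the mouth), square to within 0.06 rad; the cover lies flat on the worktop, grip side up, and both are at rest (z of cassette_top in the frame of slot between 0 and 0.0105 m and x of cassette_top in the frame of slot between -0.004 and 0.004 m and y of cassette_top in the frame of slot between -0.006 and 0.006 m and angle between the z axis of cassette and the z axis of slot, either way round below 0.06 rad and linear speed of each of cassette, cover below 0.02 m/s and angle between cover's own z axis and vertical below 0.1 rad and height (world z) of cover below 0.006 m); the robot touches nothing.
It fails at once if the yellow cassette was shifted more than 15 mm (distance of spare_cassette from where it was at the start of the episode above 0.015 m).
It fails at once if the beaker, tub or timer was shifted more than 20 mm (distance of any of beaker_100, tub, timer from where it was at the start of the episode above 0.02 m).
It also fails if it takes over 61 s, if anything falls off the work surface, if the arm or the gripper's body presses on something with over 40 N, if the wrist force passes 120 N, or if a joint passes its speed limit or range.

ROBOT

A 6-joint arm with a two-finger parallel gripper is mounted at the origin on a cart in front of the work surface, level with it; the furniture and walls round the work are solid. World frame = base frame: x ahead of the robot, y to its left, z up, the work surface at z = 0. Lengths are in mm, angles in rad, forces in N, time in s.
With the tool pointing down it reaches from about 250 to 850 mm from the base axis. Payload 12.5 kg.
Tool frame: the origin (TCP) lies between the finger pads; the fingertips stand 17 mm ahead of it and the grasp point (between the pads) lies 2 mm behind it (arm.tip_extent is the z of the fingertips in the tool frame, in mm); z points along the fingers, y is the line along which they close (so a half turn about z gives the same grasp; the last joint's range is limited). The gripper opens to 93 mm and grips with 3 to 60 N. Pads are 15 mm wide; open, the fingers measure 128 mm over their backs; the gripper's body (75 mm by 188 mm) begins 65 mm behind the grasp point.
Start: joints at [-1.431, 0.351, 1.652, -0, 1.139, -0.085], TCP at [122.622, -536.142, 235.633] pointing down, gripper open.
Joint ranges: [-2.75, 2.75], [-0.79, 2.1], [0.01, 2.65], [-1.57, 4.71], [0.07, 3.14], [-2.87, 2.87]. Speed limits (rad/s): [2.22, 2.22, 2.79, 3.14, 3.14, 3.14].

INTERFACE

Orientations are given as a unit quaternion [w, x, y, z].
In Python, from station import arm gives the robot as it stands.
- The arm moves only by the tool carry_out, never from a script. Its argument "increments" is one flat list of numbers, 7 for each row, row after row: the opening, from -1 (shut) to 1 (fully open), so that 0 is half open, then the shift along the tool's x, y, z in m, then the turn, a rotation vector about the tool's x, y, z in rad. In form: [fingers, tx, ty, tz, ax, ay, az, fingers, tx, ty, tz, ax, ay, az, ...]. A call has 1 to 20 rows; each row shifts and turns the commanded pose from where the row before left it, along the tool's axes as they then stand; what a row does not reach is not made up. A row lasts 1/12 s, in which the tool goes at most 41.7 mm and 7.16 degrees, less where a joint would pass 70% of its speed; a pose out of reach is approached as far as the arm can. A call is refused whole if a number of a shift passes 0.0417 or a number of a turn 0.125, either way. A call with a gripper value outside its range is refused whole. The fingers move at their own pace and stop on an object; the grip force is fixed at half the most. Time passes only in rows, so rows that do not move let the fingers close. It gives the time, the measured TCP pose, the force, the opening and the grip force at its end, in the units of the state.
- arm.state(): the state, without advancing time (a new reading comes with each control period).
- arm.get_image(name): name is "side" or "top"; returns (picture, depth): 420x560x3 uint8, red, green, blue; 420x560 float32, mm along the optical axis (not along the pixel's ray), 0 where there is no reading.
- arm.camera_model(name): a dict with "mtx" (3x3 intrinsics, pixels), "k1" (the pictures are not rectified: a ray, as slopes to the right and down, at radius r is drawn at 1 + k1 r^2 times it, then the intrinsics apply), "T" (4x4, takes a point from camera to world coordinates). Camera axes: x right, y down, z forward; pixel columns grow to the right and rows downward; lengths in mm; the calibration is good to about 2 mm. A picture is of the moment at which its call begins. camera_model takes no time and is no camera call.
- arm.sign_off(): hands the job in; it is judged then, once.
The state is a dict: "time_s": time; "q": joint angles; "qvel": joint speeds; "joint_torque": joint torques, N m; "tool_pos": TCP position; "tcp_rot": TCP orientation; "ft_force": force on the tool from outside, world axes, zero at the start; "moment": the same for the moment, N m; "gripper_width": opening from 0.0 (shut) to 1.0 (fully open); "grip_force": force on a finger pad.
Only numpy, scipy, OpenCV 4.12 (cv2) and the standard library are available. Lean on these libraries where they do the work, as an engineer would, in place of code of your own. Each camera call takes 0.05 s, during which the arm holds its last target. There are 200 camera calls.

## Working session

There is one attempt and no reset: what is moved stays moved. The work goes in short steps, Python scripts to look and compute and a tool call to move; the robot and the scene stay as the last step left them, time stands still between calls to the robot, and variables do not carry over. Pictures are saved under pics/ and viewed, at most 10 in all, crops included, and the job is handed in when it is done.

Besides the shell and the picture viewer there is one more tool, called after ">>>" as a command line: name --argument value ..., lists and objects as JSON in quotes. carry_out: Moves the arm, as the interface text tells. Its arguments: {"type":"object","properties":{"increments":{"type":"array","items":{"type":"number"}}},"required":["increments"]}

```bash
mkdir -p pics; ls; cat > h.py <<'E'
import numpy as np, cv2
from station import arm
from scipy.spatial.transform import Rotation as R
def cloud(name,tag=None):
    im,d=arm.get_image(name); c=arm.camera_model(name); K=np.array(c["mtx"],float); T=np.array(c["T"])
    v,u=np.mgrid[:420,:560]
    p=np.stack([u,v],-1).reshape(-1,1,2).astype(float)
    n=cv2.undistortPoints(p,K,np.array([c["k1"],0,0,0.])).reshape(420,560,2)
    P=np.dstack([n*d[...,None],d])@T[:3,:3].T+T[:3,3]; P[d==0]=np.nan
    if tag: cv2.imwrite(f"pics/{tag}.png",im[...,::-1])
    np.savez(f"{tag or name}.npz",im=im,P=P,d=d)
    return im,P
E
python3 - <<'E'
from h import *
for n in("side","top"):
    im,P=cloud(n,n+"0"); print(arm.camera_model(n))
print(arm.state(),arm.tip_extent)
E
```

```text
pics
{'mtx': array([[410.63569621,   0.        , 274.78862626],
       [  0.        , 410.63569621, 204.54570656],
       [  0.        ,   0.        ,   1.        ]]), 'k1': -0.09311213652454495, 'T': array([[ 9.88035323e-01, -1.04887906e-01,  1.13069574e-01,
         4.77169823e+02],
       [-1.54085687e-01, -6.39867746e-01,  7.52879054e-01,
        -5.22271329e+02],
       [-6.61833336e-03, -7.61293502e-01, -6.48373659e-01,
         6.73318032e+02],
       [ 0.00000000e+00,  0.00000000e+00,  0.00000000e+00,
         1.00000000e+00]])}
{'mtx': array([[407.45362774,   0.        , 279.7114475 ],
       [  0.        , 407.45362774, 210.83696113],
       [  0.        ,   0.        ,   1.        ]]), 'k1': -0.06385331088910012, 'T': array([[ 2.38540320e-02, -9.98702775e-01,  4.49861332e-02,
         5.42285845e+02],
       [-9.99714962e-01, -2.37852990e-02,  2.06260568e-03,
         1.47067826e+02],
       [-9.89921386e-04, -4.50225119e-02, -9.98985482e-01,
         9.53396114e+02],
       [ 0.00000000e+00,  0.00000000e+00,  0.00000000e+00,
         1.00000000e+00]])}
{'time_s': 0.1, 'q': array([-1.43061504e+00,  3.51230251e-01,  1.65232593e+00,  1.07542866e-05,
        1.13909466e+00, -8.46009356e-02]), 'qvel': array([ 0.00026945, -0.00074218, -0.00080289,  0.00039577,  0.00142121,
        0.00109641]), 'joint_torque': array([ 1.10107660e-03, -4.98025131e+01, -2.85703933e+01,  6.99857692e-02,
        2.38927617e-02, -1.92893134e-05]), 'tool_pos': array([ 122.57983435, -535.88219645,  235.14200277]), 'tcp_rot': array([-5.29025711e-04,  9.93690878e-01,  1.12152388e-01, -9.82098946e-06]), 'ft_force': array([-0.34608658,  1.02153316,  0.35687978]), 'moment': array([ 0.00288905, -0.02727953, -0.01225837]), 'grip_force': 0.0, 'gripper_width': 1.0001467832458313} 17.0
```

View pics/side0.png

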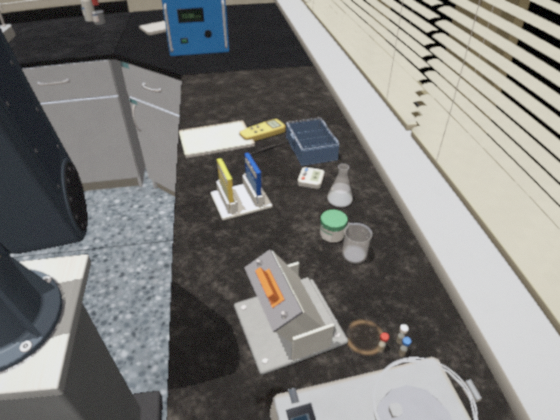

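View pics/top0.png

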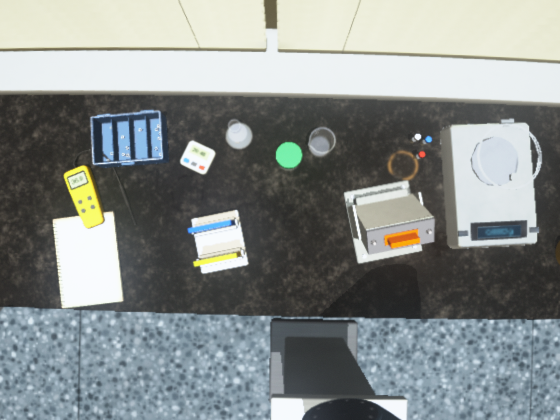

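Side view: the reader is at (290,310) with its orange rib at (268,286). The rack is at (240,195), with yellow on the left and blue on the right. Top view: rib at (404,240), pins at (374,244) and (431,234), rack at (218,240), blue cassette at (211,227).

```bash
python3 - <<'E'
from h import *
def ln(x): return np.round(x,1)
for n in("side","top"):
    z=np.load(n+"0.npz"); im,P=z["im"],z["P"]; hsv=cv2.cvtColor(im,cv2.COLOR_RGB2HSV).astype(int); H,S,V=np.moveaxis(hsv,-1,0)
    x,y,zz=np.moveaxis(P,-1,0)
    box=lambda a,b,c,d:(x>a)&(x<b)&(y>c)&(y<d)
    rk=box(380,560,230,400); rd=box(380,620,-300,-60)
    ms={"orange":rd&(H>5)&(H<20)&(S>150)&(zz>100),"blue":rk&(H>100)&(H<125)&(S>130)&(zz>40),"yellow":rk&(H>20)&(H<32)&(S>130)&(zz>40),
      "rack44":rk&(zz>36)&(zz<52)&(S<60),"base12":rd&(zz>6)&(zz<18)&(S<60)&(V>90),
      "racktall":rk&(zz>80),"table":(zz>-12)&(zz<5)&(x>350)&(x<600)&(y>-50)&(y<200)}
    for k,m in ms.items():
        Q=P[m]
        if len(Q)<8: print(n,k,len(Q)); continue
        r=cv2.minAreaRect(Q[:,:2].astype(np.float32))
        print(n,k,len(Q),"med",ln(np.median(Q,0)),"z",ln(np.percentile(Q[:,2],[2,50,98])),"rect",[ln(t) for t in r])
    # cover plane
    m=rd&(S<60)&(zz>85)&(zz<175)
    Q=P[m]; best=None; rng=np.random.default_rng(0)
    for _ in range(500):
        a,b,c=Q[rng.choice(len(Q),3,0)]; nn=np.cross(b-a,c-a); nn/=np.linalg.norm(nn)+1e-9
        if abs(nn[2])<.7: continue
        i=abs((Q-a)@nn)<2.5
        if best is None or i.sum()>best.sum(): best=i
    I=Q[best]; c=I.mean(0); nn=np.linalg.svd(I-c)[2][2]; nn*=np.sign(nn[2])
    print(n,"plane",len(I),ln(c),nn.round(3),"yaw",np.degrees(np.arctan2(-nn[1],-nn[0])).round(1),"tilt",np.degrees(np.arccos(nn[2])).round(1))
    e2=np.cross(nn,[1,0,0]);e2/=np.linalg.norm(e2);e1=np.cross(e2,nn)
    uv=np.c_[(I-c)@e1,(I-c)@e2]; r=cv2.minAreaRect(uv.astype(np.float32)); print(" rect",ln(r[0]),ln(r[1]),r[2],"centre",ln(c+r[0][0]*e1+r[0][1]*e2))
E
```

```text
side orange 348 med [ 530.8 -110.5  142.4] z [127.4 142.4 153.7] rect [array([529.1, -99.7]), array([23.1, 66.3]), np.float64(11.6)]
side blue 172 med [550.9 253.4 109. ] z [ 51.2 109.  113.2] rect [array([544.9, 293.1]), array([11.1, 94.4]), np.float64(12.7)]
side yellow 72 med [485.2 236.9  79.5] z [ 46.5  79.5 107.6] rect [array([485.6, 236.7]), array([9.8, 7. ]), np.float64(16.6)]
side rack44 305 med [523.4 275.2  43.7] z [36.4 43.7 50.6] rect [array([505.6, 283.7]), array([ 88.5, 106.4]), np.float64(13.9)]
side base12 2086 med [ 516.9 -135.8   12.5] z [ 7.7 12.5 15.6] rect [array([ 553.4, -151.1]), array([129. , 203.7]), np.float64(9.1)]
side racktall 476 med [531.7 274.9 106.2] z [ 80.7 106.2 113. ] rect [array([510. , 286.5]), array([82.3, 96. ]), np.float64(12.0)]
side table 7718 med [442.2  85.    0.7] z [-1.8  0.7  3.2] rect [array([475.,  75.]), array([250., 250.]), np.float64(90.0)]
side plane 1305 [ 537.9 -124.3  129. ] [-0.486 -0.103  0.868] yaw 12.0 tilt 29.8
 rect [-3.1 12.2] [ 57.5 114.8] 14.454949378967285 centre [ 535.2 -112.   129. ]
top orange 366 med [531.1 -95.
[... 331 characters left out ...]
.5]), np.float64(13.6)]
top rack44 422 med [494.6 288.3  43. ] z [38.6 43.  46.4] rect [array([511.7, 287.3]), array([ 96.6, 104.1]), np.float64(12.8)]
top base12 401 med [ 496.3 -129.7   11.8] z [ 8.  11.8 17.3] rect [array([ 516.4, -163.6]), array([123.1, 216.9]), np.float64(25.9)]
top racktall 480 med [511.8 286.3 108.9] z [ 89.6 108.9 111.9] rect [array([511.4, 287.2]), array([81. , 89.9]), np.float64(12.7)]
top table 10685 med [466.6  83.1  -0.6] z [-4.  -0.6  2.9] rect [array([475.,  75.]), array([250., 250.]), np.float64(90.0)]
top plane 687 [ 542.6 -121.6  130.3] [-0.494 -0.107  0.863] yaw 12.2 tilt 30.3
 rect [-7.3  9.7] [ 59.9 115. ] 13.641153335571289 centre [ 536.2 -111.5  127.9]
```

```bash
cat >> h.py <<'E'
def slotR(yaw): return (R.from_euler('z',yaw,degrees=True)*R.from_euler('y',-30,degrees=True)).as_matrix()
E
python3 - <<'E'
from h import *
ln=lambda x:np.round(x,1)
for n in("side","top"):
    z=np.load(n+"0.npz"); im,P=z["im"],z["P"]; hsv=cv2.cvtColor(im,cv2.COLOR_RGB2HSV).astype(int); H,S,V=np.moveaxis(hsv,-1,0)
    x,y,zz=np.moveaxis(P,-1,0)
    rd=(x>440)&(x<640)&(y>-260)&(y<0)&(zz>70)
    M=slotR(12.3); c0=np.array([530,-110,125.]) 
    L=(P-c0)@M
    g=rd&(S<60)
    zl=L[...,2][g&(abs(L[...,0])<20)&(abs(L[...,1])<80)]
    h=np.histogram(zl,bins=np.arange(-20,30,1)); zt=np.median(zl[abs(zl-h[1][h[0].argmax()])<3]); print(n,"cover top zl",zt)
    cm=g&(abs(L[...,2]-zt)<3.5); Q=L[cm][:,:2]
    r=cv2.minAreaRect(Q.astype(np.float32)); print(" cover rect",ln(r[0]),ln(r[1]),ln(r[2]),ln(np.percentile(Q,[1,99],0)))
    o=rd&(H>5)&(H<20)&(S>150)
    zo=L[o][:,2]; print(" orange z rel",ln(np.percentile(zo-zt,[5,50,95])))
    Q=L[o&(L[...,2]-zt>22)&(L[...,2]-zt<30)][:,:2]; r=cv2.minAreaRect(Q.astype(np.float32)); print(" rib top rect",len(Q),ln(r[0]),ln(r[1]),ln(r[2]),ln(np.percentile(Q,[1,99],0)))
    pm=g&(L[...,2]-zt>4)&(abs(L[...,0])<25)&(abs(L[...,1])<85)&(L[...,2]-zt<12)
    for s in(-1,1):
        q=L[pm&(s*(L[...,1]-5)>30)]; print(" pin",s,len(q),ln(np.median(q,0)) if len(q) else"")
    b=(x>400)&(x<680)&(y>-300)&(y<40)&(zz>8)&(zz<16.)&(S<50)&(V>90)
    cc,st=cv2.connectedComponentsWithStats(b.astype(np.uint8))[1:3]; k=1+st[1:,4].argmax()
    Q=P[cc==k]; r=cv2.minAreaRect(Q[:,:2].astype(np.float32)); print(" base",len(Q),ln(r[0]),ln(r[1]),ln(r[2]))
    Q=P[b]@R.from_euler('z',12.3,degrees=True).as_matrix(); print(" base in yaw frame",ln(np.percentile(Q,[1,99],0)), "c0", ln((c0@R.from_euler('z',12.3,degrees=True).as_matrix())))
E
```

```text
side cover top zl 1.2173860200312427
 cover rect [ 6.3 10.7] [143.1  58.5] 89.6 [[-21.7 -59.3]
 [ 34.   79.7]]
 orange z rel [ 0.9 13.3 26.4]
 rib top rect 116 [8.3 7.4] [54.7  8. ] 89.1 [[  4.1 -19.8]
 [ 12.4  34. ]]
 pin -1 20 [  8.9 -48.3   8.4]
 pin 1 13 [ 7.7 66.7  8.2]
 base 2715 [566.9 -91.6] [170.1 158.8] 12.1
 base in yaw frame [[ 450.1 -288.     8.6]
 [ 616.9 -136.7   15.6]] c0 [ 494.4 -220.4  125. ]
top cover top zl -0.5209505686133191
 cover rect [ 7.  10.2] [ 60.1 141.4] 0.4 [[-21.5 -59.4]
 [ 35.9  80.2]]
 orange z rel [ 1.  11.3 26.5]
 rib top rect 92 [ 7.1 10.8] [13.6 57.9] 0.2 [[  0.3 -18.1]
 [ 13.9  39.6]]
 pin -1 13 [  9.6 -46.4   7.5]
 pin 1 12 [ 9.2 68.8  5.9]
 base 597 [ 492.4 -100. ] [161.   54.7] 85.2
 base in yaw frame [[ 450.  -361.7    8.2]
 [ 618.6 -132.1   15.7]] c0 [ 494.4 -220.4  125. ]
```

```bash
cat >> h.py <<'E'
S0=np.array([536.8,-98.0,123.9]); MS=slotR(12.2)
FLIP=np.diag([1.,1,-1])[:, [1,0,2]]  # tool x=slot y, tool y=slot x, tool z=-slot z
TS=MS@FLIP
def cur():
    s=arm.state(); q=s["tcp_rot"]; return s,np.array(s["tool_pos"]),R.from_quat([q[1],q[2],q[3],q[0]]).as_matrix()
def plan(p,M):
    s,c,C=cur()
    print("rotvec",np.round(R.from_matrix(C.T@M).as_rotvec(),4),"shift before turn mm",np.round(C.T@(p-c),1),"shift after turn",np.round(M.T@(p-c),1))
def loc(): 
    s,c,C=cur(); print("t",s["time_s"],"slot-frame tcp",np.round((c-S0)@MS,2),"rot err",np.round(R.from_matrix(C.T@TS).as_rotvec(),4),"F",np.round(MS.T@s["ft_force"],1),s["gripper_width"],s["grip_force"])
E
python3 - <<'E'
from h import *
P=np.load("top0.npz")["P"]; x,y,z=np.moveaxis(P,-1,0)
m=(y<-230)&(y>-520)&(z>15)&(x>380)&(x<800)&(z<300); print(np.percentile(P[m],[1,50,99],0).round())
m=(x>340)&(x<470)&(y>-340)&(y<-170); print(np.nanpercentile(P[m],[1,99],0).round())
print(np.linalg.det(TS))
plan(S0+MS@[0,0,130],TS)
E
```

```text
[[ 515. -420.   21.]
 [ 648. -316.   64.]
 [ 787. -232.  132.]]
[[ 343. -338.   -4.]
 [ 468. -172.    4.]]
1.0000000000000002
rotvec [-0.4129  0.4064 -1.5203] shift before turn mm [ 436.4 -335.3   -0.9] shift after turn [340.5 375.1 215. ]
```

>>> carry_out --increments '[0, 0.0273, -0.021, -0.003, 0, 0, 0, 0, 0.0273, -0.021, -0.003, 0, 0, 0, 0, 0.0273, -0.021, -0.003, 0, 0, 0, 0, 0.0273, -0.021, -0.003, 0, 0, 0, 0, 0.0273, -0.021, -0.003, 0, 0, 0, 0, 0.0273, -0.021, -0.003, 0, 0, 0, 0, 0.0273, -0.021, -0.003, 0, 0, 0, 0, 0.0273, -0.021, -0.003, 0, 0, 0, 0, 0.0273, -0.021, 0, 0, 0, 0, 0, 0.0273, -0.021, 0, 0, 0, 0, 0, 0.0273, -0.021, 0, 0, 0, 0, 0, 0.0273, -0.021, 0, 0, 0, 0, 0, 0.0273, -0.021, 0, 0, 0, 0, 0, 0.0273, -0.021, 0, 0, 0, 0, 0, 0.0273, -0.021, 0, 0, 0, 0, 0, 0.0273, -0.021, 0, 0, 0, 0]'

```text
time_s: 1.43
tool_pos: [474.2, -109.6, 259.5]
tcp_rot: [-0.0, 0.994, 0.112, -0.0]
ft_force: [1.2, -0.9, 0.1]
gripper_width: 0.499
grip_force: 0.0
```

>>> carry_out --increments '[0, 0, 0, 0, -0.0295, 0.029, -0.1086, 0, 0, 0, 0, -0.0295, 0.029, -0.1086, 0, 0, 0, 0, -0.0295, 0.029, -0.1086, 0, 0, 0, 0, -0.0295, 0.029, -0.1086, 0, 0, 0, 0, -0.0295, 0.029, -0.1086, 0, 0, 0, 0, -0.0295, 0.029, -0.1086, 0, 0, 0, 0, -0.0295, 0.029, -0.1086, 0, 0, 0, 0, -0.0295, 0.029, -0.1086, 0, 0, 0, 0, -0.0295, 0.029, -0.1086, 0, 0, 0, 0, -0.0295, 0.029, -0.1086, 0, 0, 0, 0, -0.0295, 0.029, -0.1086, 0, 0, 0, 0, -0.0295, 0.029, -0.1086, 0, 0, 0, 0, -0.0295, 0.029, -0.1086, 0, 0, 0, 0, -0.0295, 0.029, -0.1086, 0, 0, 0, 0, 0, 0, 0, 0, 0, 0, 0, 0, 0, 0, 0]'

```text
schema error: expected a multiple of 7 numbers
```

```bash
python3 -c "
from h import *
loc(); plan(S0+MS@[0,0,60],TS)"
```

```text
t 1.4333 slot-frame tcp [ 12.71   1.91 149.21] rot err [-0.4126  0.4074 -1.5199] F [ 0.9 -1.1 -0.4] 0.49938840658770806 0.0
rotvec [-0.4126  0.4074 -1.5199] shift before turn mm [33.6  2.3 83.6] shift after turn [ -1.9 -12.7  89.2]
```

>>> carry_out --increments '[0, 0, 0, 0, -0.0295, 0.029, -0.1086, 0, 0, 0, 0, -0.0295, 0.029, -0.1086, 0, 0, 0, 0, -0.0295, 0.029, -0.1086, 0, 0, 0, 0, -0.0295, 0.029, -0.1086, 0, 0, 0, 0, -0.0295, 0.029, -0.1086, 0, 0, 0, 0, -0.0295, 0.029, -0.1086, 0, 0, 0, 0, -0.0295, 0.029, -0.1086, 0, 0, 0, 0, -0.0295, 0.029, -0.1086, 0, 0, 0, 0, -0.0295, 0.029, -0.1086, 0, 0, 0, 0, -0.0295, 0.029, -0.1086, 0, 0, 0, 0, -0.0295, 0.029, -0.1086, 0, 0, 0, 0, -0.0295, 0.029, -0.1086, 0, 0, 0, 0, -0.0295, 0.029, -0.1086, 0, 0, 0, 0, -0.0295, 0.029, -0.1086, 0, 0, 0, 0, 0, 0, 0]'

```text
time_s: 2.68
tool_pos: [472.9, -111.4, 259.0]
tcp_rot: [0.161, 0.615, 0.746, 0.198]
ft_force: [0.2, -0.7, 0.2]
gripper_width: 0.5
grip_force: 0.0
```

```bash
python3 -c "
from h import *
loc(); plan(S0+MS@[0,0,60],TS)"
```

```text
t 2.6833 slot-frame tcp [ 11.06   0.41 149.66] rot err [-0.0075  0.006  -0.0186] F [ 0.2 -0.7  0.1] 0.5001354775689126 0.0
rotvec [-0.0075  0.006  -0.0186] shift before turn mm [ -0.1 -10.4  89.7] shift after turn [ -0.4 -11.1  89.7]
```

>>> carry_out --increments '[0, 0, -0.0022, 0.014, 0, 0, 0, 0, 0, -0.0022, 0.014, 0, 0, 0, 0, 0, -0.0022, 0.014, 0, 0, 0, 0, 0, -0.0022, 0.014, 0, 0, 0, 0, 0, -0.0022, 0.014, 0, 0, 0, 0, 0, 0, 0, 0, 0, 0, 0, 0, 0, 0, 0, 0, 0, 0, 0, 0, 0, 0, 0, 0]'

```text
time_s: 3.35
tool_pos: [498.0, -106.1, 193.8]
tcp_rot: [0.16, 0.618, 0.744, 0.198]
ft_force: [0.9, -0.9, 0.9]
gripper_width: 0.502
grip_force: 0.0
```

```bash
python3 -c "
from h import *
loc(); plan(S0+MS@[0,0,27],TS)"
```

```text
t 3.35 slot-frame tcp [ 0.63  0.3  80.37] rot err [-0.0079  0.0075 -0.0269] F [ 1.  -1.1  0.5] 0.501956842629129 0.0
rotvec [-0.0079  0.0075 -0.0269] shift before turn mm [ 0.1 -0.2 53.4] shift after turn [-0.3 -0.6 53.4]
```

>>> carry_out --increments '[0, 0, -0.0005, 0, -0.008, 0.0075, -0.027, 0, 0, 0, 0.012, 0, 0, 0, 0, 0, 0, 0.012, 0, 0, 0, 0, 0, 0, 0.012, 0, 0, 0, 0, 0, 0, 0.012, 0, 0, 0, 0, 0, 0, 0.005, 0, 0, 0, 0, 0, 0, 0, 0, 0, 0, -1, 0, 0, 0, 0, 0, 0, -1, 0, 0, 0, 0, 0, 0, -1, 0, 0, 0, 0, 0, 0, -1, 0, 0, 0, 0, 0, 0, -1, 0, 0, 0, 0, 0, 0, -1, 0, 0, 0, 0, 0, 0]'

```text
time_s: 4.43
tool_pos: [523.3, -100.6, 147.3]
tcp_rot: [0.163, 0.606, 0.752, 0.201]
ft_force: [-1.6, 0.2, 2.9]
gripper_width: 0.13
grip_force: 30.0
```

```bash
python3 -c "
from h import *
loc()"
```

```text
t 4.4333 slot-frame tcp [-0.19  0.31 27.1 ] rot err [ 0.0003 -0.0002  0.0019] F [0.1 0.6 3.3] 0.13017855506708031 30.00450164079666
```

>>> carry_out --increments '[-1, 0, 0, -0.005, 0, 0, 0, -1, 0, 0, -0.01, 0, 0, 0, -1, 0, 0, -0.015, 0, 0, 0, -1, 0, 0, -0.02, 0, 0, 0, -1, 0, 0, -0.02, 0, 0, 0, -1, 0, 0, -0.02, 0, 0, 0, -1, 0, 0, 0, 0, 0, 0, -1, 0, 0, 0, 0, 0, 0]'

```text
time_s: 5.1
tool_pos: [479.4, -110.4, 225.7]
tcp_rot: [0.164, 0.606, 0.752, 0.201]
ft_force: [0.5, -0.2, -1.8]
gripper_width: 0.128
grip_force: 30.0
```

```bash
python3 -c "
from h import *
loc(); im,P=cloud('side','side1')
M=R.from_euler('z',0,degrees=True).as_matrix()@FLIP
plan(np.array([418,-250,70]),M)
for a in range(0,30,5): print(a);plan(np.array([418,-250,70]),R.from_euler('z',a,degrees=True).as_matrix()@FLIP)"
```

```text
t 5.1 slot-frame tcp [5.000e-02 3.000e-02 1.175e+02] rot err [0.0014 0.0011 0.002 ] F [-0.5 -0.3 -1.8] 0.1277889576595101 29.999826550483704
rotvec [ 0.5219 -0.0553  0.2097] shift before turn mm [-123.5 -155.2   89.3] shift after turn [-139.9  -61.4  154.8]
0
rotvec [ 0.5219 -0.0553  0.2097] shift before turn mm [-123.5 -155.2   89.3] shift after turn [-139.9  -61.4  154.8]
5
rotvec [ 0.5232 -0.0324  0.1244] shift before turn mm [-123.5 -155.2   89.3] shift after turn [-134.   -73.3  154.8]
10
rotvec [ 0.5238 -0.0096  0.0392] shift before turn mm [-123.5 -155.2   89.3] shift after turn [-127.1  -84.7  154.8]
15
rotvec [ 0.5237  0.0133 -0.0461] shift before turn mm [-123.5 -155.2   89.3] shift after turn [-119.2  -95.5  154.8]
20
rotvec [ 0.523   0.0362 -0.1313] shift before turn mm [-123.5 -155.2   89.3] shift after turn [-110.5 -105.5  154.8]
25
rotvec [ 0.5216  0.059  -0.2166] shift before turn mm [-123.5 -155.2   89.3] shift after turn [-100.8 -114.7  154.8]
```

View pics/side1.png

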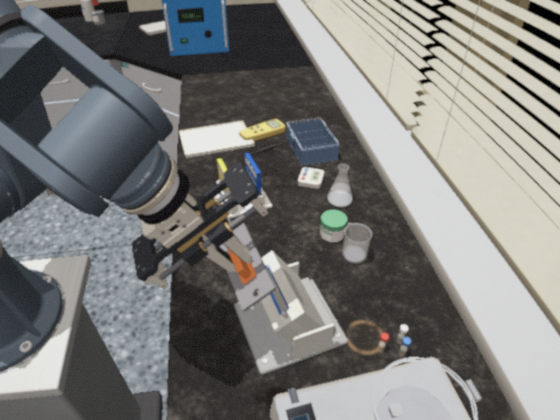

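>>> carry_out --increments '[-1, 0, 0, 0, 0.087, -0.0092, 0.035, -1, 0, 0, 0, 0.087, -0.0092, 0.035, -1, 0, 0, 0, 0.087, -0.0092, 0.035, -1, 0, 0, 0, 0.087, -0.0092, 0.035, -1, 0, 0, 0, 0.087, -0.0092, 0.035, -1, 0, 0, 0, 0.087, -0.0092, 0.035, -1, -0.02, -0.0088, 0, 0, 0, 0, -1, -0.02, -0.0088, 0, 0, 0, 0, -1, -0.02, -0.0088, 0.01, 0, 0, 0, -1, -0.02, -0.0088, 0.02, 0, 0, 0, -1, -0.02, -0.0088, 0.025, 0, 0, 0, -1, -0.02, -0.0088, 0.025, 0, 0, 0, -1, -0.02, -0.0088, 0.025, 0, 0, 0, -1, 0, 0, 0.025, 0, 0, 0, -1, 0, 0, 0.02, 0, 0, 0, -1, 0, 0, 0, 0, 0, 0, -1, 0, 0, 0, 0, 0, 0]'

```text
time_s: 6.57
tool_pos: [420.5, -248.9, 72.4]
tcp_rot: [0.002, 0.704, 0.71, 0.006]
ft_force: [-0.1, 0.1, -0.5]
gripper_width: 0.126
grip_force: 30.0
```

```bash
python3 -c "
from h import *
plan(np.array([418,-250,27]),FLIP); print(cur()[1:],arm.state()['ft_force'])"
```

```text
rotvec [ 0.0114 -0.0057  0.0075] shift before turn mm [-1.3 -3.  45.3] shift after turn [-1.1 -2.5 45.4]
(array([ 420.51628529, -248.90358065,   72.3583053 ]), array([[-0.00754875,  0.99990728,  0.01133324],
       [ 0.99995525,  0.00748352,  0.00578686],
       [ 0.00570152,  0.01137641, -0.99991903]])) [-0.11285671  0.07252569 -0.54010994]
```

>>> carry_out --increments '[-1, 0, 0, 0.01, 0.0114, -0.0057, 0.0075, -1, 0, 0, 0.012, 0, 0, 0, -1, 0, 0, 0.01, 0, 0, 0, -1, 0, 0, 0.006, 0, 0, 0, -1, 0, 0, 0.003, 0, 0, 0, -1, 0, 0, 0.002, 0, 0, 0, -1, 0, 0, 0, 0, 0, 0, -1, 0, 0, 0, 0, 0, 0]'

```text
time_s: 7.23
tool_pos: [421.3, -249.7, 30.9]
tcp_rot: [0.002, 0.707, 0.707, 0.0]
ft_force: [-0.3, -0.6, -0.4]
gripper_width: 0.133
grip_force: 30.0
```

>>> carry_out --increments '[-1, 0, 0, 0.001, 0, 0, 0, -1, 0, 0, 0.001, 0, 0, 0, -1, 0, 0, 0, 0, 0, 0]'

```text
time_s: 7.48
tool_pos: [421.1, -249.6, 28.6]
tcp_rot: [0.002, 0.707, 0.707, 0.0]
ft_force: [-0.2, 0.5, -1.2]
gripper_width: 0.127
grip_force: 30.0
```

>>> carry_out --increments '[-1, 0, 0, 0.001, 0, 0, 0, -1, 0, 0, 0, 0, 0, 0]'

```text
time_s: 7.65
tool_pos: [421.1, -249.6, 27.5]
tcp_rot: [0.002, 0.707, 0.707, 0.0]
ft_force: [-0.4, 0.3, -0.6]
gripper_width: 0.129
grip_force: 30.0
```

>>> carry_out --increments '[-1, 0, 0, 0.001, 0, 0, 0, -1, 0, 0, 0, 0, 0, 0]'

```text
time_s: 7.82
tool_pos: [421.2, -249.7, 27.2]
tcp_rot: [0.002, 0.707, 0.707, 0.0]
ft_force: [-2.3, 2.2, 9.8]
gripper_width: 0.126
grip_force: 30.0
```

>>> carry_out --increments '[0, 0, 0, 0, 0, 0, 0, 0, 0, 0, 0, 0, 0, 0, 0, 0, 0, 0, 0, 0, 0, 0, 0, 0, 0, 0, 0, 0, 0, 0, 0, -0.01, 0, 0, 0, 0, 0, 0, -0.025, 0, 0, 0, 0, 0, 0, -0.04, 0, 0, 0, 0, 0, 0, -0.04, 0, 0, 0, 0, 0, 0, -0.04, 0, 0, 0, 0, 0, 0, -0.04, 0, 0, 0, 0, 0, 0, -0.03, 0, 0, 0, 0, 0, 0, 0, 0, 0, 0]'

```text
time_s: 8.82
tool_pos: [422.2, -250.3, 258.2]
tcp_rot: [0.006, 0.707, 0.707, 0.001]
ft_force: [-0.3, -1.0, -0.3]
gripper_width: 0.501
grip_force: 0.0
```

```bash
python3 - <<'E'
from h import *
im,P=cloud('side','side2'); hsv=cv2.cvtColor(im,cv2.COLOR_RGB2HSV).astype(int); H,S,V=np.moveaxis(hsv,-1,0); x,y,z=np.moveaxis(P,-1,0)
m=(x>380)&(x<460)&(y>-330)&(y<-170)
for nm,k in(("cover",m&(S<60)&(z>2)&(z<12)),("rib",m&(H>5)&(H<20)&(S>150))): print(nm,k.sum(),np.percentile(P[k],[2,50,98],0).round(1))
M=R.from_euler('z',12.3,degrees=True).as_matrix()@FLIP
plan(np.array([545.5,293.7,230]),M)
E
```

```text
cover 1083 [[ 387.6 -249.8    2.2]
 [ 422.  -207.8    6.6]
 [ 451.9 -180.1    9.2]]
rib 274 [[ 413.  -259.7    7. ]
 [ 424.  -240.5   31.7]
 [ 431.2 -220.2   34.7]]
rotvec [ 0.0068  0.0065 -0.215 ] shift before turn mm [543.6 123.7  22.8] shift after turn [504.5 237.   25. ]
```

>>> carry_out --increments '[-0.3, 0.0302, 0.0069, 0, 0, 0, 0, -0.3, 0.0302, 0.0069, 0, 0, 0, 0, -0.3, 0.0302, 0.0069, 0, 0, 0, 0, -0.3, 0.0302, 0.0069, 0, 0, 0, 0, -0.3, 0.0302, 0.0069, 0, 0, 0, 0, -0.3, 0.0302, 0.0069, 0, 0, 0, 0, -0.3, 0.0302, 0.0069, 0, 0, 0, 0, -0.3, 0.0302, 0.0069, 0, 0, 0, 0, -0.3, 0.0302, 0.0069, 0, 0, 0, 0, -0.3, 0.0302, 0.0069, 0, 0, 0, 0, -0.3, 0.0302, 0.0069, 0, 0, 0, 0, -0.3, 0.0302, 0.0069, 0, 0, 0, 0, -0.3, 0.0302, 0.0069, 0, 0, 0, 0, -0.3, 0.0302, 0.0069, 0, 0, 0, 0, -0.3, 0.0302, 0.0069, 0, 0, 0, 0, -0.3, 0.0302, 0.0069, 0, 0, 0, 0, -0.3, 0.0302, 0.0069, 0, 0, 0, 0, -0.3, 0.0302, 0.0069, 0, 0, 0, 0, -0.3, 0, 0, 0.02, 0.003, 0.003, -0.107, -0.3, 0, 0, 0.02, 0.003, 0.003, -0.107]'

```text
time_s: 10.53
tool_pos: [544.7, 295.9, 209.2]
tcp_rot: [-0.003, 0.625, 0.781, -0.0]
ft_force: [-1.0, -0.1, -0.2]
gripper_width: 0.351
grip_force: 0.0
```

>>> carry_out --increments '[-0.3, 0, 0, 0, 0, 0, 0, -0.3, 0, 0, 0, 0, 0, 0]'

```text
time_s: 10.7
tool_pos: [544.2, 294.0, 209.3]
tcp_rot: [-0.003, 0.629, 0.777, -0.002]
ft_force: [-0.1, -0.8, 0.7]
gripper_width: 0.352
grip_force: 0.0
```

```bash
python3 - <<'E'
from h import *
M=R.from_euler('z',12.3,degrees=True).as_matrix()@FLIP
plan(np.array([545.5,293.7,102]),M); print(cur()[1])
z=np.load("top0.npz");P=z["P"];x,y,zz=np.moveaxis(P,-1,0)
# both cassettes' top extents in rack frame
A=R.from_euler('z',12.3,degrees=True).as_matrix()
for n in("top0","side0"):
    P=np.load(n+".npz")["P"];Q=(P-[545.5,293.7,0])@A
    k=(Q[...,2]>100)&(abs(Q[...,0])<15)&(abs(Q[...,1])<60); print(n,np.percentile(Q[k],[2,50,98],0).round(1))
    q=Q[k]
    print(np.polyfit(q[:,1],q[:,0],1).round(3))
E
```

```text
rotvec [-0.0069 -0.0032 -0.0044] shift before turn mm [ -0.9   1.9 107.3] shift after turn [ -0.5   1.2 107.3]
[544.23691257 293.95808088 209.27397299]
top0 [[ -4.6 -42.1 102.8]
 [  0.5   0.8 109.3]
 [  5.7  43.1 111.9]]
[-0.011  0.49 ]
side0 [[ -6.7 -45.3 101. ]
 [ -2.7  -6.5 110.1]
 [  4.4  46.5 113.2]]
[-0.019 -2.265]
```

>>> carry_out --increments '[-0.3, 0, 0.0012, 0, -0.007, -0.003, -0.008, -0.3, 0, 0, 0.025, 0, 0, 0, -0.3, 0, 0, 0.025, 0, 0, 0, -0.3, 0, 0, 0.02, 0, 0, 0, -0.3, 0, 0, 0.015, 0, 0, 0, -0.3, 0, 0, 0.014, 0, 0, 0, -0.3, 0, 0, 0.01, 0, 0, 0, -0.3, 0, 0, 0, 0, 0, 0, -0.3, 0, 0, 0, 0, 0, 0]'

```text
time_s: 11.45
tool_pos: [546.9, 294.9, 102.5]
tcp_rot: [0.001, 0.625, 0.781, 0.002]
ft_force: [-0.5, -0.0, 0.7]
gripper_width: 0.35
grip_force: 0.0
```

>>> carry_out --increments '[-1, 0, 0, 0, 0, 0, 0, -1, 0, 0, 0, 0, 0, 0, -1, 0, 0, 0, 0, 0, 0, -1, 0, 0, 0, 0, 0, 0, -1, 0, 0, 0, 0, 0, 0]'

```text
time_s: 11.87
tool_pos: [546.7, 295.0, 102.3]
tcp_rot: [0.001, 0.625, 0.781, 0.002]
ft_force: [-0.9, -0.5, 4.3]
gripper_width: 0.105
grip_force: 30.0
```

```bash
python3 - <<'E'
from h import *
M=R.from_euler('z',12.3,degrees=True).as_matrix()@FLIP
plan(np.array([545.5,293.7,100]),M); print(cur()[1])
E
```

```text
rotvec [ 0.0043 -0.0012  0.0069] shift before turn mm [-1.  -1.5  2.3] shift after turn [-1.  -1.5  2.3]
[546.73808261 294.95963896 102.26468046]
```

>>> carry_out --increments '[-1, 0, 0, -0.01, 0, 0, 0, -1, 0, 0, -0.02, 0, 0, 0, -1, 0, 0, -0.03, 0, 0, 0, -1, 0, 0, -0.035, 0, 0, 0, -1, 0, 0, -0.035, 0, 0, 0, -1, 0, 0, -0.035, 0, 0, 0, -1, 0, 0, -0.035, 0, 0, 0, -1, 0, 0, -0.02, 0, 0, 0, -1, 0, 0, 0, 0, 0, 0, -1, 0, 0, 0, 0, 0, 0]'

```text
time_s: 12.7
tool_pos: [545.8, 294.4, 322.3]
tcp_rot: [0.001, 0.625, 0.781, 0.002]
ft_force: [-0.7, 0.5, -3.4]
gripper_width: 0.104
grip_force: 30.0
```

```bash
python3 - <<'E'
from h import *
plan(S0+MS@[0,0.5,152],TS); print(cur()[1])
E
```

```text
rotvec [-0.5186 -0.0035  0.0082] shift before turn mm [-379.8 -171.3   65.5] shift after turn [-381.2 -178.6  -26. ]
[545.75693737 294.43310564 322.30361562]
```

>>> carry_out --increments '[-1, -0.0271, -0.0122, 0, 0, 0, 0, -1, -0.0271, -0.0122, 0, 0, 0, 0, -1, -0.0271, -0.0122, 0, 0, 0, 0, -1, -0.0271, -0.0122, 0, 0, 0, 0, -1, -0.0271, -0.0122, 0, 0, 0, 0, -1, -0.0271, -0.0122, 0, 0, 0, 0, -1, -0.0271, -0.0122, 0, 0, 0, 0, -1, -0.0271, -0.0122, 0, 0, 0, 0, -1, -0.0271, -0.0122, 0, 0, 0, 0, -1, -0.0271, -0.0122, 0, 0, 0, 0, -1, -0.0271, -0.0122, 0, 0, 0, 0, -1, -0.0271, -0.0122, 0, 0, 0, 0, -1, -0.0271, -0.0122, 0, 0, 0, 0, -1, -0.0271, -0.0122, 0, 0, 0, 0, -1, 0, 0, 0, 0, 0, 0]'

```text
time_s: 13.95
tool_pos: [461.0, -116.6, 318.8]
tcp_rot: [-0.001, 0.626, 0.78, 0.001]
ft_force: [-0.7, 0.3, -1.8]
gripper_width: 0.111
grip_force: 30.0
```

>>> carry_out --increments '[-1, 0, 0, 0, -0.1037, -0.0007, 0.0016, -1, 0, 0, 0, -0.1037, -0.0007, 0.0016, -1, 0, 0, 0, -0.1037, -0.0007, 0.0016, -1, 0, 0, 0, -0.1037, -0.0007, 0.0016, -1, 0, 0, 0, -0.1037, -0.0007, 0.0016, -1, 0, 0, 0, 0, 0, 0, -1, 0, 0, 0, 0, 0, 0, -1, 0, 0, 0, 0, 0, 0]'

```text
time_s: 14.62
tool_pos: [462.6, -113.2, 320.2]
tcp_rot: [0.161, 0.607, 0.752, 0.2]
ft_force: [0.7, 0.2, -2.1]
gripper_width: 0.107
grip_force: 30.0
```

```bash
python3 - <<'E'
from h import *
loc(); plan(S0+MS@[0,0.5,135],TS); print(cur()[1])
E
```

```text
t 14.6167 slot-frame tcp [ 32.53   0.88 207.89] rot err [-0.0051 -0.0005 -0.0001] F [-0.4  0.1 -2.2] 0.10657350163732579 29.994404017925262
rotvec [-0.0051 -0.0005 -0.0001] shift before turn mm [ -0.4 -32.2  73. ] shift after turn [ -0.4 -32.5  72.9]
[ 462.55237877 -113.15689029  320.1970649 ]
```

Go to 20 mm above the mouth (TCP at slot z ≈ 135 puts the lower edge at ≈ 43), then look again and measure the slot and the cassette.

>>> carry_out --increments '[-1, 0, -0.0065, 0.015, -0.0025, 0, 0, -1, 0, -0.0065, 0.015, -0.0025, 0, 0, -1, 0, -0.0065, 0.015, 0, 0, 0, -1, 0, -0.0065, 0.015, 0, 0, 0, -1, 0, -0.0065, 0.013, 0, 0, 0, -1, 0, 0, 0, 0, 0, 0, -1, 0, 0, 0, 0, 0, 0, -1, 0, 0, 0, 0, 0, 0]'

```text
time_s: 15.28
tool_pos: [471.6, -111.4, 242.0]
tcp_rot: [0.164, 0.606, 0.752, 0.203]
ft_force: [-0.1, -0.8, -1.5]
gripper_width: 0.103
grip_force: 30.0
```

```bash
python3 - <<'E'
from h import *
loc()
for n in("side","top"):
    im,P=cloud(n,n+"3"); hsv=cv2.cvtColor(im,cv2.COLOR_RGB2HSV).astype(int); H,S,V=np.moveaxis(hsv,-1,0); L=(P-S0)@MS
    k=(abs(L[...,0])<25)&(abs(L[...,1])<70)&(L[...,2]>15)&(L[...,2]<150)&(H>100)&(H<125)&(S>130)
    k=cv2.morphologyEx(k.astype(np.uint8),cv2.MORPH_OPEN,np.ones((2,2),np.uint8))>0
    q=L[k]; print(n,len(q), np.percentile(q,[1,2,50,98,99],0).round(1) if len(q) else "")
    if len(q)>20:
        lo=q[q[:,2]<np.percentile(q[:,2],60)]; print(" y ext",np.percentile(lo[:,1],[1,99]).round(1))
        for yl in(-30,-15,0,15,30):
            s=q[abs(q[:,1]-yl)<4]; print("  y",yl,len(s),"z low",s[:,2].min().round(1) if len(s) else"", "x",np.median(s[:,0]).round(1) if len(s) else "")
    g=(abs(L[...,2])<4)&(abs(L[...,0])<30)&(abs(L[...,1])<75)&(S<60)
    print(" face z",np.median(L[g][:,2]).round(2),"x ext",np.percentile(L[g][:,0],[1,99]).round(1),"y",np.percentile(L[g][:,1],[1,99]).round(1))
    pm=(L[...,2]>7)&(L[...,2]<18)&(abs(L[...,0])<10)
    for s_ in(-1,1):
        z=L[pm&(abs(L[...,1]-58*s_)<10)]; print(" pin",s_,len(z),np.median(z,0).round(1) if len(z) else"")
im=cv2.imread("pics/side3.png")[200:380,190:390]; cv2.imwrite("pics/side3c.png",cv2.resize(im,None,fx=3,fy=3))
E
```

```text
t 15.2833 slot-frame tcp [  1.39   0.71 135.57] rot err [ 0.0034 -0.      0.0011] F [-1.  -0.8 -1.2] 0.10315154023848522 29.994426369667053
side 514 [[ -3.6 -45.6  44.7]
 [ -3.1 -45.5  47.8]
 [  2.7 -43.5 118.2]
 [  6.5   2.7 145.2]
 [  6.6   6.4 145.3]]
 y ext [-45.8  -3.9]
  y -30 32 z low 47.8 x 4.3
  y -15 28 z low 139.8 x 3.0
  y 0 19 z low -2.4 x -0.3
  y 15 0 z low  x 
  y 30 0 z low  x 
 face z 0.56 x ext [-27.3  28.3] y [-69.9  68.7]
 pin -1 28 [  1.3 -59.2  11.9]
 pin 1 21 [ 0.3 55.7 12.7]
top 591 [[nan nan nan]
 [nan nan nan]
 [nan nan nan]
 [nan nan nan]
 [nan nan nan]]Traceback (most recent call last):
  File "<stdin>", line 9, in <module>
    return _quantile_unchecked(
        a, q, axis, out, overwrite_input, method, keepdims, weights)
    return _ureduce(a,
                    func=_quantile_ureduce_func,
    ...<5 lines>...
                    overwrite_input=overwrite_input,
                    method=method)
    r = func(a, **kwargs)
    result = _quantile(arr,
                       quantiles=q,
    ...<2 lines>...
                       out=out,
                       weights=wgt)
    slices_having_nans = np.isnan(arr[-1, ...])
                                  ~~~^^^^^^^^^
IndexError: index -1 is out of bounds for axis 0 with size 0
```

>>> carry_out --increments '[-1, 0, -0.0012, 0.01, 0.003, 0, 0, -1, 0, 0, 0.012, 0, 0, 0, -1, 0, 0, 0.01, 0, 0, 0, -1, 0, 0, 0.005, 0, 0, 0, -1, 0, 0, 0.004, 0, 0, 0, -1, 0, 0, 0.004, 0, 0, 0, -1, 0, 0, 0.004, 0, 0, 0, -1, 0, 0, 0, 0, 0, 0]'

```text
time_s: 16.05
tool_pos: [494.0, -106.4, 197.8]
tcp_rot: [0.163, 0.606, 0.752, 0.202]
ft_force: [-0.6, 0.4, -1.4]
gripper_width: 0.104
grip_force: 30.0
```

```bash
python3 -c "
from h import *
loc(); cloud('side','side4'); im=cv2.imread('pics/side4.png')[200:380,190:390]; cv2.imwrite('pics/side4c.png',cv2.resize(im,None,fx=3,fy=3))"
```

```text
t 16.05 slot-frame tcp [-0.8   0.83 85.78] rot err [ 0.0002 -0.0001  0.0002] F [-1.1  0.6 -1. ] 0.10369677536962202 29.994261860847473
```

View pics/side4c.png

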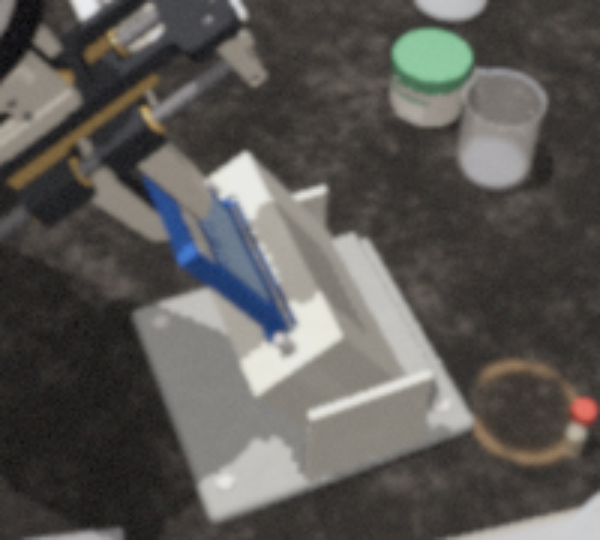

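Crop: the cassette's lower corner at (280,330) has entered the mouth beside the pin at (288,345), with no side force. Continuing in.

>>> carry_out --increments '[-1, 0, 0.0007, 0.003, 0, 0, 0, -1, 0, 0, 0.004, 0, 0, 0, -1, 0, 0, 0.004, 0, 0, 0, -1, 0, 0, 0.004, 0, 0, 0, -1, 0, 0, 0, 0, 0, 0]'

```text
time_s: 16.52
tool_pos: [501.9, -104.6, 184.9]
tcp_rot: [0.162, 0.607, 0.752, 0.201]
ft_force: [-0.4, -0.2, -1.6]
gripper_width: 0.102
grip_force: 30.0
```

```bash
python3 -c "
from h import *
loc()"
```

```text
t 16.5167 slot-frame tcp [-0.28  0.92 70.55] rot err [-0.0002 -0.0004  0.0001] F [-1.2 -0.1 -1.2] 0.10201763296857327 29.99429225921631
```

>>> carry_out --increments '[-1, 0, 0, 0.004, 0, 0, 0, -1, 0, 0, 0.004, 0, 0, 0, -1, 0, 0, 0.004, 0, 0, 0, -1, 0, 0, 0.004, 0, 0, 0, -1, 0, 0, 0.004, 0, 0, 0, -1, 0, 0, 0, 0, 0, 0]'

```text
time_s: 17.02
tool_pos: [511.7, -102.5, 167.5]
tcp_rot: [0.162, 0.606, 0.752, 0.201]
ft_force: [-0.1, 0.1, -1.5]
gripper_width: 0.104
grip_force: 30.0
```

>>> carry_out --increments '[-1, 0, 0, 0.004, 0, 0, 0, -1, 0, 0, 0.004, 0, 0, 0, -1, 0, 0, 0.004, 0, 0, 0, -1, 0, 0, 0.004, 0, 0, 0, -1, 0, 0, 0.004, 0, 0, 0, -1, 0, 0, 0.004, 0, 0, 0, -1, 0, 0, 0.004, 0, 0, 0, -1, 0, 0, 0, 0, 0, 0]'

```text
time_s: 17.68
tool_pos: [525.4, -99.5, 143.3]
tcp_rot: [0.162, 0.606, 0.752, 0.201]
ft_force: [-0.7, -0.7, -1.7]
gripper_width: 0.103
grip_force: 30.0
```

```bash
python3 -c "
from h import *
loc()"
```

```text
t 17.6833 slot-frame tcp [-0.24  0.9  22.55] rot err [-0.0001 -0.0003  0.0001] F [-1.6 -0.5 -1.1] 0.10345830414503422 29.994421005249023
```

>>> carry_out --increments '[-0.3, 0, 0, 0, 0, 0, 0, -0.3, 0, 0, 0, 0, 0, 0, -0.3, 0, 0, 0, 0, 0, 0, -0.3, 0, 0, -0.01, 0, 0, 0, -0.3, 0, 0, -0.02, 0, 0, 0, -0.3, 0, 0, -0.02, 0, 0, 0, -1, 0, 0, 0, 0, 0, 0, -1, 0, 0, 0, 0, 0, 0, -1, 0, 0, 0, 0, 0, 0, -1, 0, 0, 0, 0, 0, 0, -1, 0, 0, 0, 0, 0, 0]'

```text
time_s: 18.6
tool_pos: [500.9, -104.8, 186.5]
tcp_rot: [0.162, 0.607, 0.752, 0.201]
ft_force: [0.1, -0.0, -0.2]
gripper_width: 0.042
grip_force: 0.0
```

```bash
python3 -c "
from h import *
loc()
im,P=cloud('side','side5');hsv=cv2.cvtColor(im,cv2.COLOR_RGB2HSV).astype(int); H,S,V=np.moveaxis(hsv,-1,0); L=(P-S0)@MS
k=(abs(L[...,0])<12)&(abs(L[...,1])<55)&(L[...,2]>4)&(L[...,2]<45)&(H>100)&(H<125)&(S>100); q=L[k];print(len(q),np.percentile(q,[2,50,98],0).round(1))"
```

```text
t 18.6 slot-frame tcp [-0.34  0.97 72.53] rot err [-0.0004 -0.0006  0.    ] F [ 0.  -0.1 -0.2] 0.042176781362796116 0.0
212 [[ -4.1 -44.4   6.4]
 [  0.2 -18.   18.7]
 [  4.2  21.8  20.7]]
```

>>> carry_out --increments '[-1, 0, 0, 0.01, 0, 0, 0, -1, 0, 0, 0.01, 0, 0, 0, -1, 0, 0, 0.008, 0, 0, 0, -1, 0, 0, 0.003, 0, 0, 0, -1, 0, 0, 0.002, 0, 0, 0, -1, 0, 0, 0.002, 0, 0, 0, -1, 0, 0, 0.002, 0, 0, 0, -1, 0, 0, 0, 0, 0, 0]'

```text
time_s: 19.32
tool_pos: [519.1, -101.1, 155.2]
tcp_rot: [0.163, 0.606, 0.752, 0.202]
ft_force: [0.2, 0.3, -0.3]
gripper_width: 0.006
grip_force: 0.0
```

>>> carry_out --increments '[-1, 0, 0, 0.0015, 0, 0, 0, -1, 0, 0, 0.0015, 0, 0, 0, -1, 0, 0, 0.001, 0, 0, 0, -1, 0, 0, 0, 0, 0, 0]'

```text
time_s: 19.65
tool_pos: [521.0, -100.7, 151.9]
tcp_rot: [0.163, 0.606, 0.752, 0.202]
ft_force: [-0.2, 0.6, 0.3]
gripper_width: 0.005
grip_force: 0.3
```

```bash
python3 -c "
from h import *
loc()"
```

```text
t 19.65 slot-frame tcp [ 0.16  0.7  32.25] rot err [0.0008 0.0003 0.0003] F [0.1 0.7 0.3] 0.005046867206971182 0.3084542357828468
```

```bash
python3 -c "
from h import *
im,P=cloud('side','side6');hsv=cv2.cvtColor(im,cv2.COLOR_RGB2HSV).astype(int); H,S,V=np.moveaxis(hsv,-1,0); L=(P-S0)@MS
k=(abs(L[...,0])<12)&(abs(L[...,1])<55)&(L[...,2]>4)&(L[...,2]<45)&(H>100)&(H<125)&(S>100); q=L[k];print(len(q),np.percentile(q,[2,50,98],0).round(1))
im=cv2.imread('pics/side6.png')[220:360,200:360]; cv2.imwrite('pics/side6c.png',cv2.resize(im,None,fx=4,fy=4))"
```

```text
125 [[ -4.5 -44.2   5.8]
 [  0.1 -30.8  15.1]
 [  4.2 -10.3  17. ]]
```

View pics/side6c.png

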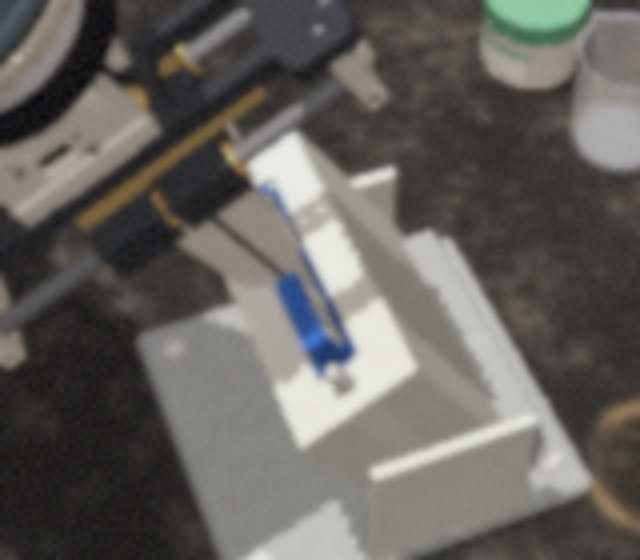

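The closed fingertips sit on the cassette's upper edge at crop (285,280). It has gone down with the push, from about 19 to 15 mm, so I'll keep pressing.

>>> carry_out --increments '[-1, 0, 0, 0.0015, 0, 0, 0, -1, 0, 0, 0.0015, 0, 0, 0, -1, 0, 0, 0.001, 0, 0, 0, -1, 0, 0, 0.001, 0, 0, 0, -1, 0, 0, 0, 0, 0, 0]'

```text
time_s: 20.12
tool_pos: [523.5, -100.1, 147.4]
tcp_rot: [0.163, 0.606, 0.752, 0.202]
ft_force: [-0.1, -0.3, 0.7]
gripper_width: 0.001
grip_force: 0.2
```

>>> carry_out --increments '[-1, 0, 0, 0.001, 0, 0, 0, -1, 0, 0, 0.001, 0, 0, 0, -1, 0, 0, 0, 0, 0, 0]'

```text
time_s: 20.37
tool_pos: [524.4, -99.9, 145.7]
tcp_rot: [0.163, 0.606, 0.752, 0.202]
ft_force: [-0.3, -0.3, 3.7]
gripper_width: 0.006
grip_force: 1.5
```

```bash
python3 -c "
from h import *
loc()"
```

```text
t 20.3667 slot-frame tcp [ 0.09  0.74 25.18] rot err [0.0007 0.0002 0.0003] F [ 1.6 -0.3  3.4] 0.00619478759074918 1.458702441304922
```

Nearly home; press until the hard stop shows as a rising force.

>>> carry_out --increments '[-1, 0, 0, 0.001, 0, 0, 0, -1, 0, 0, 0.001, 0, 0, 0, -1, 0, 0, 0, 0, 0, 0]'

```text
time_s: 20.62
tool_pos: [526.1, -100.2, 146.2]
tcp_rot: [0.165, 0.606, 0.751, 0.202]
ft_force: [-20.0, -1.8, 33.1]
gripper_width: 0.006
grip_force: 19.5
```

>>> carry_out --increments '[-1, 0, 0, 0.001, 0, 0, 0, -1, 0, 0, 0, 0, 0, 0]'

```text
time_s: 20.78
tool_pos: [526.8, -100.3, 146.3]
tcp_rot: [0.165, 0.606, 0.751, 0.203]
ft_force: [-29.5, -3.4, 47.8]
gripper_width: 0.004
grip_force: 28.2
```

```bash
python3 -c "
from h import *
loc()"
```

```text
t 20.7833 slot-frame tcp [ 2.33 -0.15 24.54] rot err [0.0055 0.0026 0.0014] F [-1.7  2.9 56.2] 0.003936315884754482 28.240016251802444
```

>>> carry_out --increments '[-1, 0, 0, -0.003, 0, 0, 0, -1, 0, 0, -0.01, 0, 0, 0, -1, 0, 0, -0.02, 0, 0, 0, -1, 0, 0, -0.03, 0, 0, 0, -1, 0, 0, -0.03, 0, 0, 0, -1, 0, 0, -0.03, 0, 0, 0, -1, 0, 0, -0.03, 0, 0, 0, -1, 0, 0, 0, 0, 0, 0, -1, 0, 0, 0, 0, 0, 0]'

```text
time_s: 21.53
tool_pos: [451.0, -116.1, 276.6]
tcp_rot: [0.164, 0.606, 0.751, 0.202]
ft_force: [-0.6, 0.1, -0.5]
gripper_width: 0.005
grip_force: 0.0
```

```bash
python3 -c "
from h import *
loc()
im,P=cloud('side','side7');hsv=cv2.cvtColor(im,cv2.COLOR_RGB2HSV).astype(int); H,S,V=np.moveaxis(hsv,-1,0); L=(P-S0)@MS
m=(abs(L[...,0])<12)&(abs(L[...,1])<50)&(L[...,2]>4)&(L[...,2]<45)
k=m&(H>100)&(H<125)&(S>100); q=L[k];print(len(q),np.percentile(q,[2,50,90,98],0).round(1))
g=(abs(L[...,2])<4)&(abs(L[...,0])<30)&(abs(L[...,0])>12)&(abs(L[...,1])<75)&(S<60);print('face',np.median(L[g],0).round(2))"
```

```text
t 21.5333 slot-frame tcp [  0.4    0.41 176.06] rot err [0.0024 0.0021 0.0005] F [-0.7  0.2 -0.1] 0.00533187021072399 0.0
269 [[ -5.2 -44.3   5.2]
 [ -0.2  -5.1   8.4]
 [  3.7  32.8   9.7]
 [  4.2  40.9  10.5]]
face [12.8  -7.7   0.68]
```

View pics/side7.png

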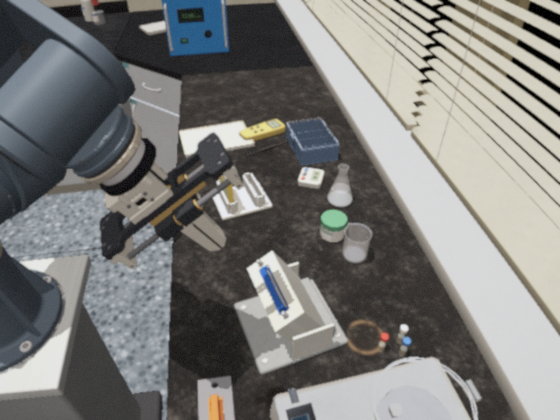

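The cassette is home: its edge at (275,288) stands about 8 mm out of the face. The cover lies flat at (215,400), yellow is still in the rack at (230,195), and the beaker, tub and timer have not moved.

```bash
python3 -c "
from station import arm
print(arm.sign_off())"
```

```text
the job is handed in; nothing more can be done
None
```

I handed the job in at about 21.5 s; no verdict came back. By my last measurements the cover lies flat, grip up, on the worktop, and the blue cassette is pressed to the hard stop with its banded edge about 8 mm out. The yellow cassette, beaker, tub and timer were left in place.

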